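Key the burner cap onto its pin and press it home

ROBOT

A 6-joint arm with a two-finger parallel gripper is mounted at the origin on a cart in front of the work surface, level with it; the furniture and walls round the work are solid. World frame = base frame: x ahead of the robot, y to its left, z up, the work surface at z = 0. Lengths are in m, angles in rad, forces in N, time in s.
With the tool pointing down it reaches from about 0.25 to 0.725 m from the base axis. Payload 4 kg.
Tool frame: the origin (TCP) lies on the centre line of the jaws, within the pads' length; the fingertips stand 11 mm ahead of it and the grasp point (between the pads) lies 8 mm behind it; z points along the fingers, x is the direction in which the jaws open and shut, and the axes are right-handed (so a half turn about z gives the same grasp; the last joint's range is limited). The gripper opens to 85 mm and grips with 20 to 120 N. Pads are 22 mm wide; open, the fingers measure 114 mm over their backs; the gripper's body (76 mm by 85 mm) begins 54 mm behind the grasp point. The pads swing forward as they close: fully open they stand 13 mm farther back than shut.
Start: joints at [-1.292, 0.241, 0.005, 1.335, 0, 1.571], TCP at [0.138, -0.481, 0.242] pointing down, gripper open.
Joint ranges: [-2.72, 2.72], [-1.05, 1.87], [-1.09, 1.28], [-1.99, 2.15], [-1.42, 1.44], [-3.14, 3.14]. Speed limits (rad/s): [2.79, 2.79, 3.14, 3.14, 3.14, 3.14].

INTERFACE

Orientations are given as a unit quaternion [x, y, z, w].
In Python, from workcell import bot, viewer, order gives the robot as it stands. The module is installed in compiled form; this text tells all that it offers.
- The arm moves only by the tool send_rows, never from a script. Its argument "increments" is a list that holds one entry, the list of rows, each a list of 4 numbers: the shift along the tool's x, y, z in m, then the turn about the tool's z in degrees. A call has exactly 8 rows; each row shifts and turns the pose as measured when the row begins, along the tool's axes as they then stand; what a row does not reach is not made up. A row lasts 1/10 s, in which the tool goes at most 50 mm and 8.59 degrees, less where a joint would pass 70% of its speed; a pose out of reach is approached as far as the arm can. A call is refused whole if a number of a shift passes 0.05 or a number of a turn 8.59, either way. A call with a gripper value outside its range is refused whole. "hand" is the closure, from -1 (fully open) to 1 (shut), so that 0 is half open, set as the call begins (left out, the last holds). The fingers move at their own pace and stop on an object; the grip force is fixed at half the most. Time passes only in rows, so rows that do not move let the fingers close, or fill a call up. It gives the time, the measured TCP pose, the force and the opening at its end, in the units of the state.
- bot.get_obs(): the state, without advancing time (a new reading comes with each control period).
- viewer.camera(name): name is "scene" or "top"; returns a dict with "image" (480x640x3 uint8, red, green, blue), "range_z" (480x640 float32, m along the optical axis (not along the pixel's ray), 0 where there is no reading), "camera_matrix" (3x3 intrinsics, pixels), "eye" and "rotation" of the camera in the world. Camera axes: x right, y down, z forward; pixel columns grow to the right and rows downward; lengths in m; the calibration is good to about 2 mm. A picture is of the moment at which its call begins.
- order.job_done(): hands the job in, once; it reports no verdict.
The state is a dict: "clock": time; "joint_pos": joint angles; "joint_vel": joint speeds; "tau": joint torques, N m; "eef_pos": TCP position; "tool_rot": TCP orientation; "ft_force": force on the tool from outside, world axes, zero at the start; "ft_torque": the same for the moment, N m; "grip_width": finger opening in m.
Only numpy, scipy, OpenCV 4.12 (cv2) and the standard library are available. Lean on these libraries where they do the work, as an engineer would, in place of code of your own. Each camera call takes 0.05 s, during which the arm holds its last target.

TASK

The burner without a pan support has just been cleaned, and its cap was dropped back the wrong way round, so it stands proud of the cup. With a fingertip against its lugs, turn the cap until the notch in its rim stands over the locating pin of the cup, which is on the side with the ear and the white spark electrode; then press the middle of the cap down until it snaps home and sits flush all round. The cap is only pushed and pressed, never lifted off, and the other things on the stove stay where they are.

Things in the scene. Friction and masses are not known exactly. Their poses are not given: they have to be found in the camera images.
- burner_cup: brass burner cup fixed on the stove, 96 mm across; it may be the left or the right burner, turned any way. Origin: on its axis, at its foot on the stove top; z up, x towards its locating pin. The flat rim on which the cap shall sit lies 28 mm above the origin. On the pin's side an ear with a white spark electrode (33 mm high) juts out to 62 mm from the axis
- pin_top (a point): top of the steel locating pin: upright, 8 mm across, round-edged, on the cup's rim 41 mm from its axis, rising 4.5 mm above the rim. Under the cap it can be seen only through the notch
- burner_cap: loose dark burner cap: round plate 92 mm across, 7 mm thick, 0.25 kg. Origin: centre of the plate's underside; z up, x towards its notch. A spigot under it keeps it centred in the cup. It starts level on six sprung balls in the cup, underside about 6 mm above the rim and 1.5 mm clear of the pin, and turns easily either way about its axis (1 N at a lug); it stays where it is left
- cap_notch (a point): middle of the cap's notch, at the plate's underside, 41 mm from the cap's axis. The notch is a wedge cut through the rim from 34 mm radius outwards, 10 degrees to each side (14 mm wide at 41 mm), so the pin enters if the cap is within about 4 degrees
- cap_top (a point): centre of the cap's top: a flat round boss 25 mm across, 9.5 mm above the plate's underside, between the lugs. With the notch over the pin, about 12 N straight down here snaps the cap past the sprung balls and down onto the rim, where it stays; off the pin it is blocked and only tilts
- lug_0 (a point): upright cast lug on the cap's top, at 60 degrees anticlockwise (seen from above) from the notch: 11 mm radially, 8 mm thick, rising 14 mm above the plate (to 21 mm above its underside). Point: 37.5 mm from the cap's axis, 14 mm above the plate's underside
- lug_1 (a point): upright cast lug on the cap's top, at 180 degrees from the notch: 11 mm radially, 8 mm thick, rising 14 mm above the plate (to 21 mm above its underside). Point: 37.5 mm from the cap's axis, 14 mm above the plate's underside
- lug_2 (a point): upright cast lug on the cap's top, at 60 degrees clockwise (seen from above) from the notch: 11 mm radially, 8 mm thick, rising 14 mm above the plate (to 21 mm above its underside). Point: 37.5 mm from the cap's axis, 14 mm above the plate's underside
- scrub_brush: scrubbing brush with a grey handle, 155 x 61 x 91 mm, bristles down, lying between the two burners; bystander. Origin: centre of its underside
- tea_cup: green tea cup with a handle, 96 mm across, 56 mm tall, standing between the burners; bystander. Origin: centre of its underside
- dessert_spoon: steel spoon, 201 mm long, lying along the front edge of the stove; bystander. Origin: centre of its underside
- spice_jar: small dark-capped spice jar, 41 mm across, 105 mm tall, between the burners near the back edge; bystander. Origin: centre of its underside
- katori: steel bowl, 92 mm across, 36 mm tall, at the near left corner of the stove; bystander. Origin: centre of its underside
- garlic: garlic bulb, 50 mm, at the far right corner of the stove; bystander. Origin: centre of its underside
- tumbler: steel tumbler, 66 mm across, 74 mm tall, at the near right corner of the stove; bystander. Origin: centre of its underside

How it is judged:
By the outcome, as a careful person would: the job done as asked, in the order asked, and still so for the second after the job is handed in, with the robot touching nothing.
It also fails if it takes over 72 s, if anything falls off the work surface, if the arm or the gripper's body presses on something with over 40 N, if the wrist force passes 120 N, or if a joint passes its speed limit or range.

## Working session

There is one attempt and no reset: what is moved stays moved. The work goes in short steps, Python scripts to look and compute and a tool call to move; the robot and the scene stay as the last step left them, time stands still between calls to the robot, and variables do not carry over. Pictures are saved under pics/ and viewed, and the job is handed in when it is done.

Besides the shell and the picture viewer there is one more tool, called by a JSON object that holds its "fn" and its "kwargs", one argument or row to a line. send_rows: Moves the arm, as the interface text tells. Its arguments: {"type":"object","properties":{"increments":{"type":"array","items":{"type":"array","items":{"type":"array","items":{"type":"number"}}}},"hand":{"type":"number"}},"required":["increments"]}

```bash
mkdir -p pics; cat > h.py <<'E'
from workcell import bot, viewer, order
import numpy as np, cv2
def cam(n,f):
    c=viewer.camera(n); cv2.imwrite('pics/'+f,c['image'][:,:,::-1]); np.savez('/tmp/'+n,**c); return c
def pix(c,p):
    q=np.array(c['rotation']).T@(np.array(p)-c['eye']); k=c['camera_matrix']@q; return k[:2]/k[2]
def ray(c,uv,z):
    d=np.array(c['rotation'])@np.linalg.solve(c['camera_matrix'],[uv[0],uv[1],1.]); e=np.array(c['eye']); return e+d*(z-e[2])/d[2]
E
python3 - <<'E'
from h import *
for n in('scene','top'):
    c=cam(n,n+'0.png'); print(n,c['eye'],c['rotation'],c['camera_matrix'])
print(bot.get_obs())
E
```

```text
scene [0.03566224 0.60937777 0.78936546] [-0.36155625  0.85964706 -0.33126623  0.1433412 ] [[468.92973298   0.         315.51190212]
 [  0.         468.92973298 237.54761442]
 [  0.           0.           1.        ]]
top [0.34464211 0.17235898 1.01586303] [-0.6999387   0.70747994 -0.06928036  0.06897959] [[503.44662954   0.         313.37508389]
 [  0.         503.44662954 252.10875702]
 [  0.           0.           1.        ]]
{'clock': 0.1, 'joint_pos': array([-1.29197799e+00,  2.41361489e-01,  3.87828550e-03,  1.33519616e+00,
        4.37359560e-05,  1.57078230e+00]), 'joint_vel': array([-0.00036901, -0.00342857,  0.00303692, -0.00115354, -0.00163963,
        0.00066344]), 'tau': array([-7.32329609e-04, -3.73137510e+01,  2.53009862e+01,  1.07825841e-02,
       -3.60077775e-05, -5.85941578e-06]), 'eef_pos': array([ 0.13747517, -0.48017352,  0.24149742]), 'tool_rot': array([ 7.98508649e-01, -6.01982599e-01, -7.38636662e-04, -5.84248602e-04]), 'ft_force': array([-0.45714174,  0.28440902, -0.2193523 ]), 'ft_torque': array([-0.00081732,  0.04060534,  0.01729126]), 'grip_width': 0.08522116088189682}
```

Rotation is a quaternion; adapt.

```bash
sed -i 's/^def cam/from scipy.spatial.transform import Rotation as R\ndef cam/; s/np.array(c\[.rotation.\])/R.from_quat(c["rotation"]).as_matrix()/' h.py; cat h.py
```

```text
from workcell import bot, viewer, order
import numpy as np, cv2
from scipy.spatial.transform import Rotation as R
def cam(n,f):
    c=viewer.camera(n); cv2.imwrite('pics/'+f,c['image'][:,:,::-1]); np.savez('/tmp/'+n,**c); return c
def pix(c,p):
    q=R.from_quat(c["rotation"]).as_matrix().T@(np.array(p)-c['eye']); k=c['camera_matrix']@q; return k[:2]/k[2]
def ray(c,uv,z):
    d=R.from_quat(c["rotation"]).as_matrix()@np.linalg.solve(c['camera_matrix'],[uv[0],uv[1],1.]); e=np.array(c['eye']); return e+d*(z-e[2])/d[2]
```

View pics/scene0.png

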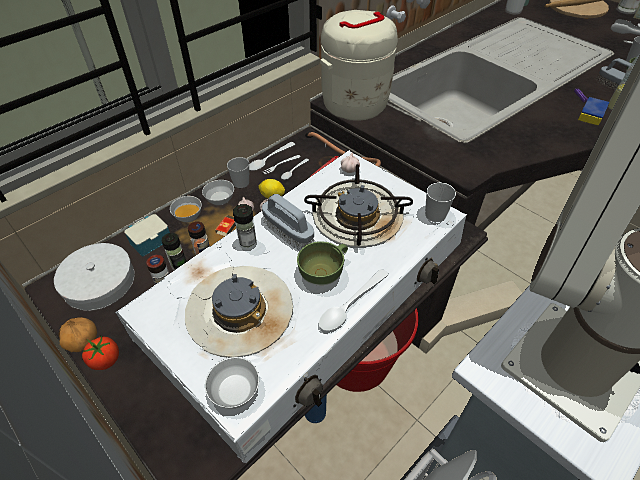

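View pics/top0.png

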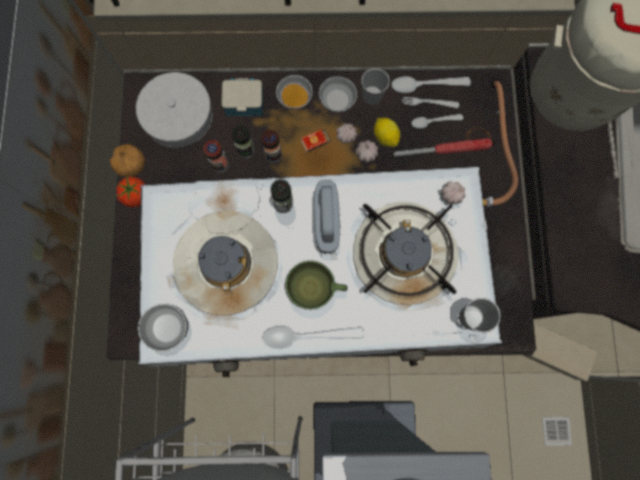

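The target is the left burner, at about (223,261) in top and (238,300) in scene. The ear and electrode appear to be near (226,286) in top. I'll zoom in on both views.

```bash
cat >> h.py <<'E'
def zoom(c,u,v,h,f,s=10):
    im=c['image'][v-h:v+h,u-h:u+h,::-1]; cv2.imwrite('pics/'+f,cv2.resize(im,None,fx=s,fy=s,interpolation=cv2.INTER_CUBIC))
def ld(n): return dict(np.load('/tmp/'+n+'.npz'))
def pt(c,u,v): 
    d=c['range_z'][v,u]; return R.from_quat(c["rotation"]).as_matrix()@(d*np.linalg.solve(c['camera_matrix'],[u,v,1.]))+c['eye']
E
python3 - <<'E'
from h import *
t=ld('top');s=ld('scene')
zoom(t,223,262,30,'tz0.png');zoom(s,239,302,35,'sz0.png',8)
for p in[(150,230),(160,300),(340,300),(223,261),(280,230),(223,261),(214,247)]: print('top',p,pt(t,*p).round(4))
for p in[(170,310),(300,350),(238,298)]: print('scene',p,pt(s,*p).round(4))
E
```

```text
top (150, 230) [ 0.5973  0.5104 -0.0029]
top (160, 300) [0.4508 0.4812 0.0012]
top (340, 300) [ 0.4471  0.1181 -0.001 ]
top (223, 261) [0.5221 0.3488 0.0412]
top (280, 230) [ 0.5938  0.2396 -0.0006]
top (223, 261) [0.5221 0.3488 0.0412]
top (214, 247) [0.5509 0.3678 0.039 ]
scene (170, 310) [0.6177 0.4563 0.0009]
scene (300, 350) [ 0.3717  0.3304 -0.0014]
scene (238, 298) [0.5166 0.3564 0.0453]
```

View pics/tz0.png

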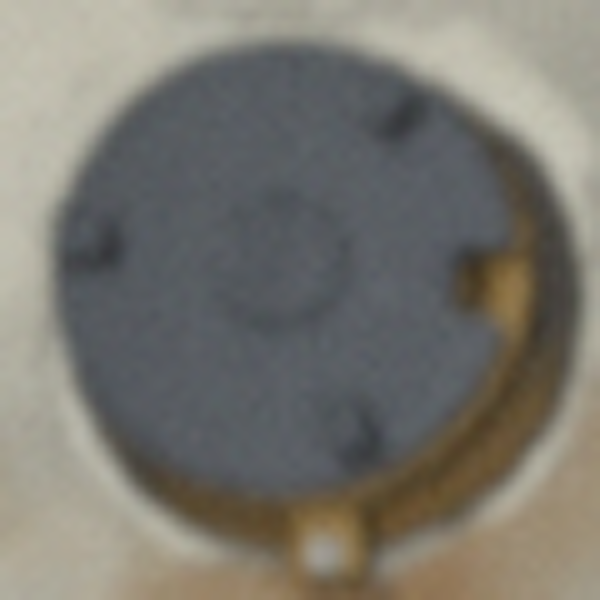

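View pics/sz0.png

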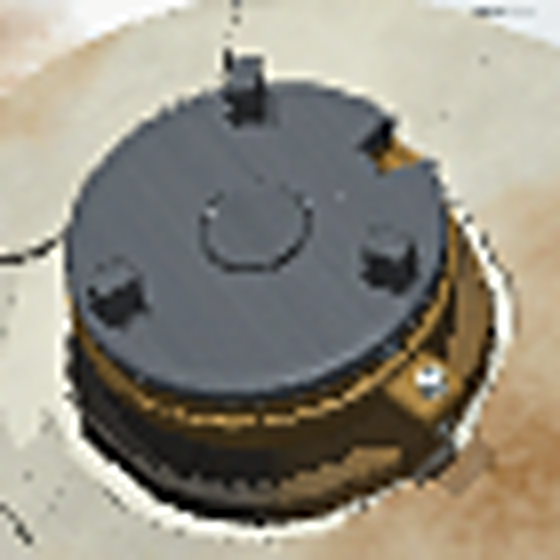

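```bash
cat >> h.py <<'E'
def circ(P):
    from scipy.optimize import least_squares
    f=lambda q:np.hypot(P[:,0]-q[0],P[:,1]-q[1])-q[2]
    r=least_squares(f,[*P.mean(0),.046],loss='soft_l1',f_scale=.001); return r.x
def measure(c,u,v,h,z=.041):
    im=c['image'][v-h:v+h,u-h:u+h].astype(int); S=8
    big=cv2.resize(im.astype(np.float32),None,fx=S,fy=S,interpolation=cv2.INTER_CUBIC)
    m=((big[...,0]-big[...,2]<8)&(big.sum(2)<375)).astype(np.uint8)
    n,l,st,_=cv2.connectedComponentsWithStats(m); k=l[h*S,h*S]
    cs,_=cv2.findContours((l==k).astype(np.uint8),cv2.RETR_EXTERNAL,cv2.CHAIN_APPROX_NONE)
    ct=max(cs,key=cv2.contourArea); hull=cv2.convexHull(ct)[:,0]
    P=np.array([ray(c,((x+.5)/S-.5+u-h,(y+.5)/S-.5+v-h),z)[:2] for x,y in ct[:,0]])
    return P
E
python3 - <<'E'
from h import *
for n,u,v,h in(('top',223,262,30),('scene',239,302,35)):
    c=ld(n); P=measure(c,u,v,h); q=circ(P); print(n,q)
    T=lambda x,y,s,z:ray(c,((x+.5)/s-.5+u-h,(y+.5)/s-.5+v-h),z)[:2]
    s=10 if n=='top' else 8
    L=dict(notch=((487,283),.041),el=((325,548),.033),boss=((283,262),.0435),l0=((403,112),.055),l1=((95,238),.055),l2=((357,428),.055)) if n=='top' else dict(notch=((407,155),.041),el=((430,378),.033),boss=((257,228),.0435),lA=((245,72),.055),lB=((117,275),.055),lC=((391,243),.055))
    for k,((x,y),z) in L.items():
        p=T(x,y,s,z); d=p-q[:2]; print(k,p.round(4),np.hypot(*d).round(4),np.degrees(np.arctan2(d[1],d[0])).round(1))
E
```

```text
top [0.52811887 0.35370781 0.04515747]
notch [0.524 0.313] 0.0409 -95.7
el [0.4729 0.3451] 0.0559 -171.1
boss [0.5282 0.3528] 0.0009 -84.9
l0 [0.5556 0.328 ] 0.0376 -43.1
l1 [0.5312 0.3873] 0.0338 84.8
l2 [0.4933 0.3356] 0.0393 -152.5
scene [0.5260545  0.35580101 0.04654469]
notch [0.5196 0.3139] 0.0424 -98.8
el [0.4699 0.3485] 0.0566 -172.6
boss [0.5265 0.3547] 0.0011 -69.5
lA [0.5583 0.3319] 0.0401 -36.5
lB [0.5313 0.3906] 0.0352 81.4
lC [0.4931 0.3386] 0.0372 -152.4
```

{"fn": "send_rows", "kwargs": {
  "increments": [
    [[0,0,0,-8],[0,0,0,-8],[0,0,0,-8],[0,0,0,-8],[0,0,0,-8],[0,0,0,-8],[0,0,0,0],[0,0,0,0]]
  ],
  "hand": 1
}}

```text
clock: 0.9
eef_pos: [0.1366, -0.4774, 0.2372]
tool_rot: [0.978, -0.21, -0.003, -0.005]
ft_force: [0.2, 0.6, -0.3]
grip_width: 0.0004
```

```bash
cat >> h.py <<'E'
def st():
    o=bot.get_obs(); M=R.from_quat(o['tool_rot']).as_matrix(); 
    print('t',round(o['clock'],2),'p',o['eef_pos'].round(4),'yaw',np.degrees(np.arctan2(M[1,0],M[0,0])).round(2),'tilt',np.degrees(np.arccos(-M[2,2])).round(2),'F',o['ft_force'].round(2),'j',np.degrees(o['joint_pos']).round(1),'w',round(o['grip_width'],4)); return o,M
def to(p):
    o,M=st(); d=M.T@(np.array(p)-o['eef_pos']); print('tool shift',d.round(4))
E
python3 -c "
from h import *
to([.516,.390,.2])"
```

```text
t 0.9 p [ 0.1366 -0.4774  0.2372] yaw -24.28 tilt 0.68 F [ 0.19  0.58 -0.31] j [-74.   14.1  -0.1  76.5   0.   40.3] w 0.0004
tool shift [-0.0106 -0.9463  0.0459]
```

{"fn": "send_rows", "kwargs": {
  "increments": [
    [[0,-0.045,0,0],[0,-0.045,0,0],[0,-0.045,0,0],[0,-0.045,0,0],[0,-0.045,0,0],[0,-0.045,0,0],[0,-0.045,0,0],[0,-0.045,0,0]]
  ]
}}

```text
clock: 1.7
eef_pos: [0.2914, -0.1449, 0.2385]
tool_rot: [0.974, -0.228, -0.002, -0.005]
ft_force: [1.4, -0.0, 0.6]
grip_width: 0.0001
```

```bash
python3 -c "
from h import *
to([.516,.390,.2])"
```

```text
t 1.7 p [ 0.2914 -0.1449  0.2385] yaw -26.33 tilt 0.62 F [ 1.36 -0.    0.56] j [-26.9  -6.  -21.8  74.5   0.5  89.4] w 0.0001
tool shift [-0.0357 -0.5787  0.0441]
```

{"fn": "send_rows", "kwargs": {
  "increments": [
    [[-0.003,-0.045,0,0],[-0.003,-0.045,0,0],[-0.003,-0.045,0,0],[-0.003,-0.045,0,0],[-0.003,-0.045,0,0],[-0.003,-0.045,0,0],[-0.003,-0.045,0,0],[-0.003,-0.045,0,0]]
  ]
}}

```text
clock: 2.5
eef_pos: [0.4354, 0.2027, 0.2439]
tool_rot: [0.971, -0.237, 0.002, -0.005]
ft_force: [1.5, -0.2, -0.8]
grip_width: 0.0002
```

{"fn": "send_rows", "kwargs": {
  "increments": [
    [[0,0,0,-8.5],[0,0,0,-8.5],[0,0,0,-8.5],[0,0,0,-8.5],[0,0,0,-8.5],[0,0,0,-8.5],[0,0,0,-8.5],[0,0,0,-8.5]]
  ]
}}

```text
clock: 3.3
eef_pos: [0.4363, 0.2104, 0.2406]
tool_rot: [0.935, 0.354, 0.003, -0.003]
ft_force: [-0.5, -0.1, 0.2]
grip_width: -0.0002
```

```bash
python3 -c "
from h import *
to([.516,.390,.2])"
```

```text
t 3.3 p [0.4363 0.2104 0.2406] yaw 41.43 tilt 0.52 F [-0.53 -0.08  0.2 ] j [25.5 11.8 -2.6 75.3  0.4 74.1] w -0.0002
tool shift [ 0.1783 -0.0818  0.0424]
```

{"fn": "send_rows", "kwargs": {
  "increments": [
    [[0.036,-0.016,0,0],[0.036,-0.016,0,0],[0.036,-0.016,0,0],[0,0,0,-8.3],[0,0,0,-8.3],[0,0,0,-8.3],[0,0,0,-8.3],[0,0,0,-8.3]]
  ]
}}

```text
clock: 4.1
eef_pos: [0.4861, 0.3215, 0.2373]
tool_rot: [0.746, 0.666, 0.0, -0.003]
ft_force: [-0.3, -0.6, 0.5]
grip_width: -0.0
```

```bash
python3 -c "
from h import *
to([.511,.394,.12])"
```

```text
t 4.1 p [0.4861 0.3215 0.2373] yaw 83.44 tilt 0.29 F [-0.32 -0.64  0.49] j [33.3 23.4 13.1 79.7  0.3 39.9] w -0.0
tool shift [0.0744 0.0168 0.1175]
```

{"fn": "send_rows", "kwargs": {
  "increments": [
    [[0.025,0.005,0.03,0],[0.025,0.005,0.03,0],[0.022,0.005,0.03,0],[0.002,0.002,0.025,0],[0,0,0,0],[0,0,0,0],[0,0,0,0],[0,0,0,0]]
  ]
}}

```text
clock: 4.9
eef_pos: [0.5138, 0.3962, 0.1222]
tool_rot: [0.751, 0.66, 0.003, -0.002]
ft_force: [1.2, -0.1, 0.8]
grip_width: -0.0003
```

```bash
python3 -c "
from h import *
to([.511,.394,.058])
c=cam('scene','s1.png'); zoom(c,239,292,50,'sz1.png',6)
c=cam('top','t1.png'); zoom(c,223,262,40,'tz1.png',7)"
```

```text
t 4.9 p [0.5138 0.3962 0.1222] yaw 82.62 tilt 0.39 F [ 1.2  -0.1   0.78] j [37.5 34.3 13.5 68.8  0.2 44.9] w -0.0003
tool shift [-0.003  -0.0025  0.0642]
```

View pics/sz1.png

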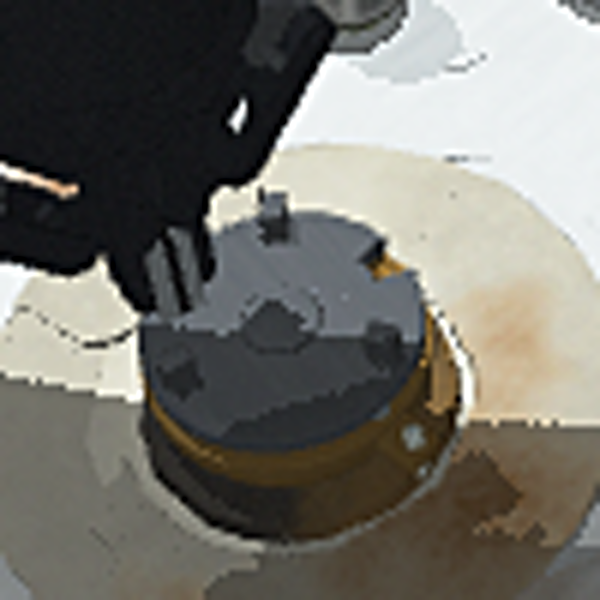

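View pics/tz1.png

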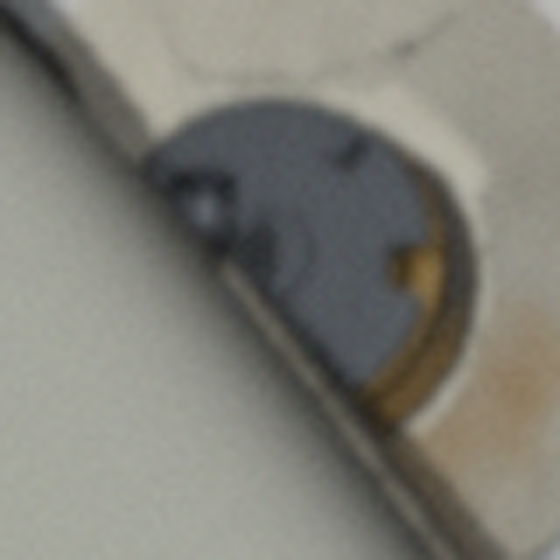

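The scene view shows the fingertips (~(269,287)) above the cap with lug_1 at ~(219,304). All three lugs and the notch are unchanged. I'll go down behind lug_1.

{"fn": "send_rows", "kwargs": {
  "increments": [
    [[-0.003,-0.003,0.02,0],[0,0,0.02,0],[0,0,0.015,0],[0,0,0.007,0],[0,0,0,0],[0,0,0,0],[0,0,0,0],[0,0,0,0]]
  ]
}}

```text
clock: 5.8
eef_pos: [0.5158, 0.3964, 0.0693]
tool_rot: [0.752, 0.659, 0.012, -0.001]
ft_force: [-0.8, 0.4, 0.7]
grip_width: -0.0002
```

```bash
python3 -c "
from h import *
to([.511,.394,.058])
c=cam('scene','s2.png'); zoom(c,239,292,50,'sz2.png',6)"
```

```text
t 5.8 p [0.5158 0.3964 0.0693] yaw 82.47 tilt 1.36 F [-0.77  0.44  0.68] j [37.4 36.2  8.4 60.8  0.3 45. ] w -0.0002
tool shift [-0.0033 -0.0046  0.0112]
```

View pics/sz2.png

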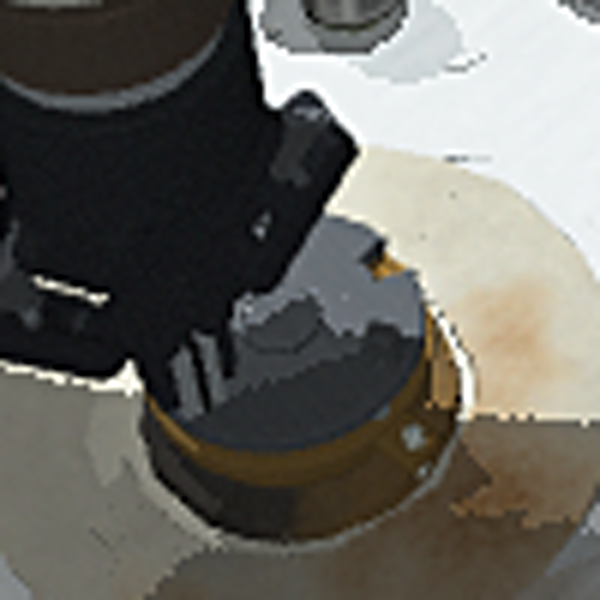

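{"fn": "send_rows", "kwargs": {
  "increments": [
    [[-0.003,-0.006,0,0],[-0.002,-0.004,0,0],[0,0,0,0],[0,0,0.006,0],[0,0,0.005,0],[0,0,0,0],[0,0,0,0],[0,0,0,0]]
  ]
}}

```text
clock: 6.65
eef_pos: [0.5045, 0.3929, 0.0576]
tool_rot: [0.752, 0.659, 0.012, -0.001]
ft_force: [-0.1, -0.1, -0.7]
grip_width: -0.0002
```

```bash
python3 -c "
from h import *
to([.511,.394,.058])
c=cam('scene','s3.png'); zoom(c,239,292,50,'sz3.png',6)
print(ray(c,(189+(170+.5)/6-.5,242+(405+.5)/6-.5),.055),ray(c,(189+(205+.5)/6-.5,242+(415+.5)/6-.5),.055))"
```

```text
t 6.65 p [0.5045 0.3929 0.0576] yaw 82.48 tilt 1.4 F [-0.07 -0.1  -0.74] j [37.8 35.7  5.5 58.4  0.2 45.3] w -0.0002
tool shift [ 0.002   0.0063 -0.0003]
[0.51811163 0.40318826 0.055     ] [0.5075064  0.39763727 0.055     ]
```

View pics/sz3.png

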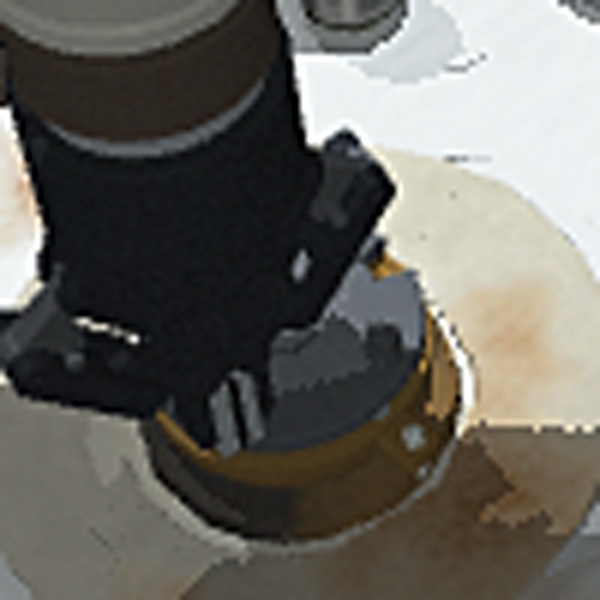

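{"fn": "send_rows", "kwargs": {
  "increments": [
    [[0.002,0.004,0,0],[0,0.003,0,0],[0,0.003,0,0],[0.001,0.0026,0,4],[0.001,0.0026,0,4],[0.001,0.0026,0,4],[0.001,0.0026,0,4],[0.001,0.0026,0,4]]
  ]
}}

```text
clock: 7.5
eef_pos: [0.5301, 0.3957, 0.0585]
tool_rot: [0.858, 0.513, 0.011, -0.005]
ft_force: [-0.5, 0.8, -0.6]
grip_width: 0.0004
```

```bash
cat >> h.py <<'E'
C=np.array([.527,.3545])
def arc():
    o,M=st(); d=M[:2,:2].T@(o['eef_pos'][:2]-C); a=np.degrees(np.arctan2(M[1,0],M[0,0])); print('tool in cap-axis frame',d.round(4),'expected lug1 angle', round(a,1))
E
python3 -c "
from h import *
arc()
c=cam('scene','s4.png'); zoom(c,239,292,50,'sz4.png',6)"
```

```text
t 7.5 p [0.5301 0.3957 0.0585] yaw 61.72 tilt 1.44 F [-0.53  0.78 -0.61] j [36.5 37.9  9.8 60.5  0.4 64.8] w 0.0004
tool in cap-axis frame [ 0.0377 -0.0168] expected lug1 angle 61.7
```

View pics/sz4.png

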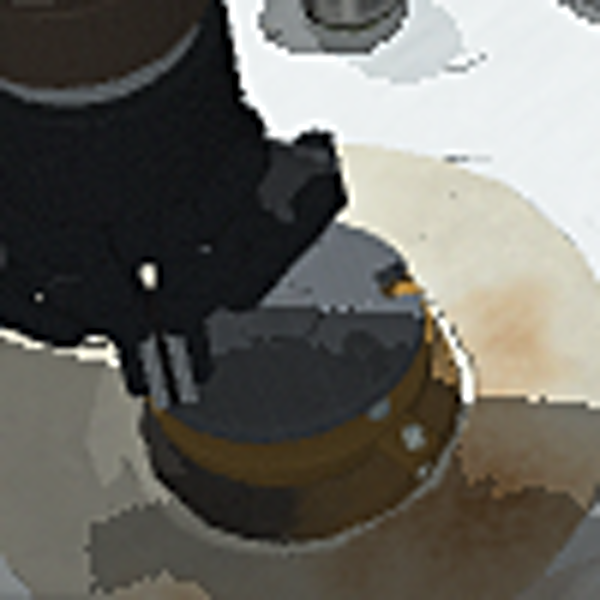

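{"fn": "send_rows", "kwargs": {
  "increments": [
    [[0.001,0.0027,0,4],[0.001,0.0027,0,4],[0.001,0.0027,0,4],[0.001,0.0027,0,4],[0.001,0.0027,0,4],[0.001,0.0027,0,4],[0,0,0,0],[0,0,0,0]]
  ]
}}

```text
clock: 8.35
eef_pos: [0.5463, 0.3924, 0.0586]
tool_rot: [0.947, 0.32, 0.009, -0.01]
ft_force: [-0.9, -0.7, 0.7]
grip_width: -0.0001
```

```bash
python3 -c "
from h import *
arc()
c=cam('scene','s5.png'); zoom(c,239,292,50,'sz5.png',6)"
```

```text
t 8.35 p [0.5463 0.3924 0.0586] yaw 37.36 tilt 1.56 F [-0.91 -0.73  0.67] j [35.3 39.1 12.  61.6  0.8 88. ] w -0.0001
tool in cap-axis frame [ 0.0383 -0.0184] expected lug1 angle 37.4
```

View pics/sz5.png

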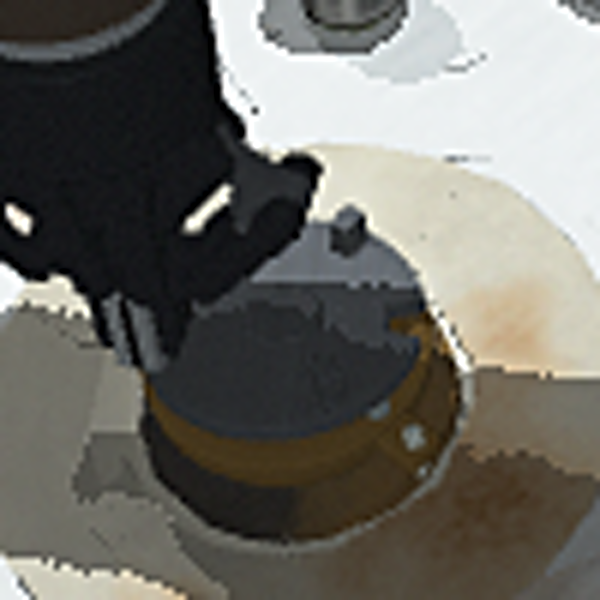

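{"fn": "send_rows", "kwargs": {
  "increments": [
    [[0.001,0.0029,0,4],[0.001,0.0029,0,4],[0.001,0.0029,0,4],[0.001,0.0029,0,4],[0.001,0.0029,0,4],[0.001,0.0029,0,4],[0,0,0,0],[0,0,0,0]]
  ]
}}

```text
clock: 9.2
eef_pos: [0.5593, 0.3832, 0.0597]
tool_rot: [0.993, 0.116, 0.008, -0.015]
ft_force: [-0.0, 0.4, 0.7]
grip_width: -0.0004
```

```bash
python3 -c "
from h import *
arc()
c=cam('scene','s6.png'); zoom(c,239,292,50,'sz6.png',6)"
```

```text
t 9.2 p [0.5593 0.3832 0.0597] yaw 13.26 tilt 1.94 F [-0.04  0.39  0.65] j [ 33.9  39.5  12.9  61.8   1.1 110.7] w -0.0004
tool in cap-axis frame [ 0.038  -0.0205] expected lug1 angle 13.3
```

View pics/sz6.png

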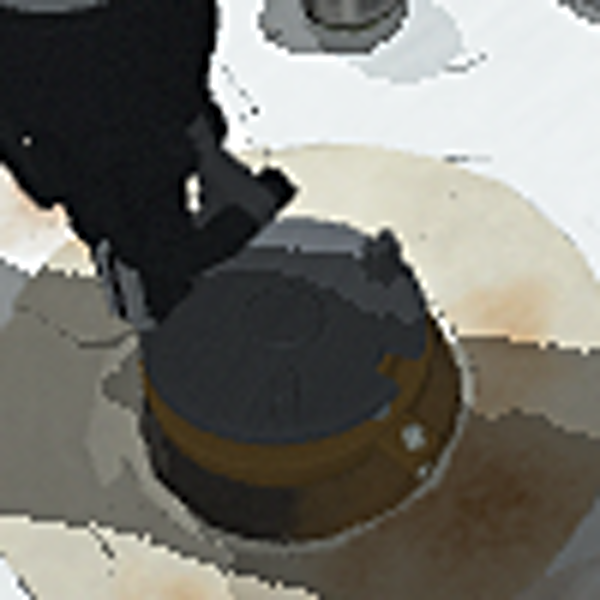

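```bash
python3 -c "
from h import *
c=ld('scene')
for k,(x,y),z in(('notch',(403,373),.041),('boss',(283,318),.0435),('el',(413,436),.033),('pin',(379,410),.0315)):
    p=ray(c,(189+(x+.5)/6-.5,242+(y+.5)/6-.5),z)[:2]; b=np.array([.5265,.3547]); d=p-b; print(k,p.round(4),np.hypot(*d).round(4),np.degrees(np.arctan2(d[1],d[0])).round(1))
zoom(c,249,307,16,'sz6b.png',18)
"
```

```text
notch [0.485  0.3389] 0.0444 -159.1
boss [0.5273 0.3539] 0.0011 -44.3
el [0.469 0.349] 0.0578 -174.3
pin [0.4851 0.35  ] 0.0417 -173.5
```

View pics/sz6b.png

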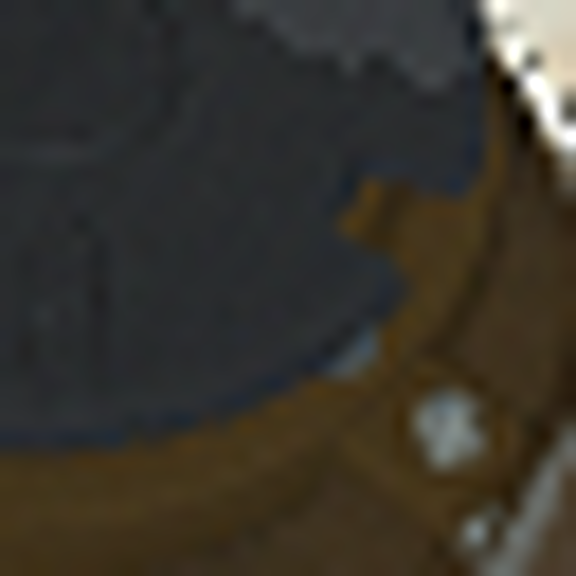

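The pin shows at ~(252,310) in scene, at about -173.5°. The notch is at about -159°, so roughly 14° remain. I'll step 10° and look again.

{"fn": "send_rows", "kwargs": {
  "increments": [
    [[0.001,0.003,0,3.5],[0.001,0.003,0,3.5],[0.001,0.003,0,3.5],[0,0,0,0],[0,0,0,0],[0,0,0,0],[0,0,0,0],[0,0,0,0]]
  ]
}}

```text
clock: 10.05
eef_pos: [0.5635, 0.3768, 0.06]
tool_rot: [0.999, 0.027, 0.007, -0.017]
ft_force: [-0.7, -0.4, -0.7]
grip_width: 0.0002
```

```bash
python3 -c "
from h import *
arc()
c=cam('scene','s7.png'); zoom(c,243,301,28,'sz7.png',12)"
```

```text
t 10.05 p [0.5635 0.3768 0.06  ] yaw 3.08 tilt 2.09 F [-0.74 -0.44 -0.68] j [ 33.2  39.4  12.7  61.7   1.2 120.2] w 0.0002
tool in cap-axis frame [ 0.0377 -0.0202] expected lug1 angle 3.1
```

View pics/sz7.png

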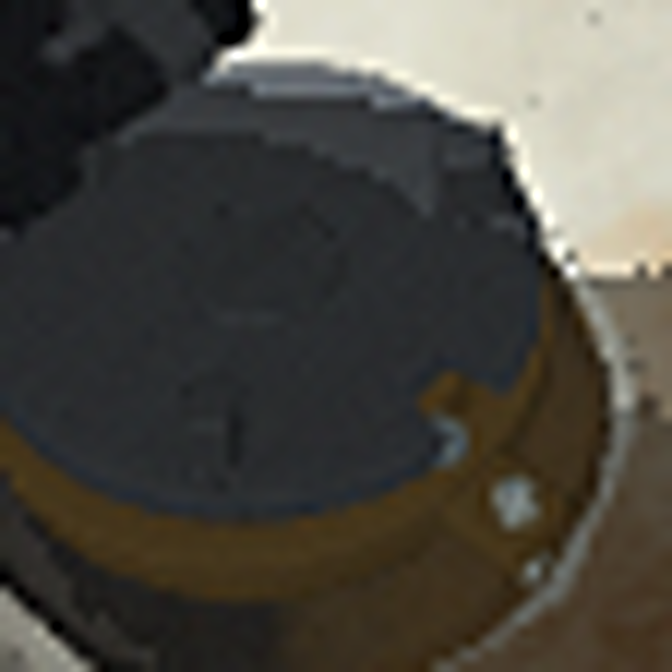

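The pin now shows in the notch at ~(252,310), still off centre near its clockwise edge. It needs about 4–5° more.

{"fn": "send_rows", "kwargs": {
  "increments": [
    [[0.001,0.003,0,2.5],[0.001,0.002,0,2],[0,0,0,0],[0,0,0,0],[0,-0.006,0,0],[0,-0.006,-0.03,0],[0,0,-0.03,0],[0,0,0,0]]
  ]
}}

```text
clock: 10.9
eef_pos: [0.5641, 0.3838, 0.1204]
tool_rot: [1.0, -0.011, 0.005, -0.017]
ft_force: [0.5, 0.9, 0.3]
grip_width: -0.0001
```

{"fn": "send_rows", "kwargs": {
  "increments": [
    [[0,0,-0.04,0],[0.02,-0.03,-0.03,0],[0.02,-0.045,0,0],[0,-0.045,0,0],[0,-0.045,0,0],[0,0,0,0],[0,0,0,0],[0,0,0,0]]
  ]
}}

```text
clock: 11.7
eef_pos: [0.6053, 0.5372, 0.1857]
tool_rot: [1.0, -0.01, -0.001, -0.013]
ft_force: [0.1, -0.3, -0.1]
grip_width: 0.0
```

```bash
python3 -c "
from h import *
arc()
c=cam('scene','s8.png'); zoom(c,243,301,28,'sz8.png',12)
c=cam('top','t8.png'); zoom(c,223,262,30,'tz8.png',10)"
```

```text
t 11.7 p [0.6053 0.5372 0.1857] yaw -1.15 tilt 1.46 F [ 0.06 -0.33 -0.14] j [ 41.2  58.3  68.9  99.7   1.2 132.3] w 0.0
tool in cap-axis frame [ 0.0746 -0.1842] expected lug1 angle -1.2
```

View pics/sz8.png

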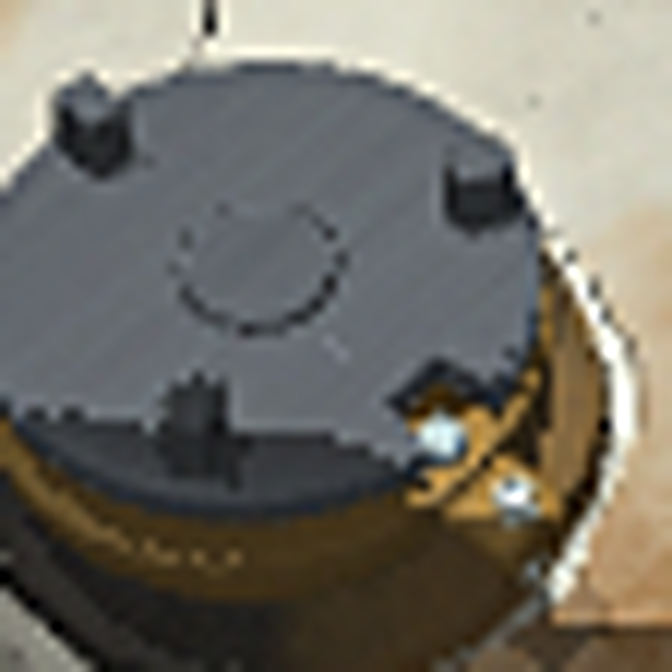

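View pics/tz8.png

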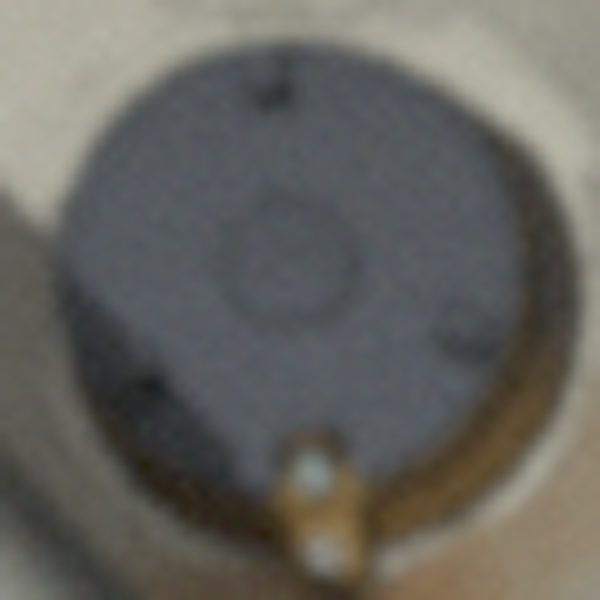

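Both views show the pin inside the notch (top ~(224,279), scene ~(251,309)). I'll quantify the error from lug tops, notch and pin.

```bash
python3 - <<'E'
from h import *
t=ld('top'); u,v,h,s=223,262,30,10
T=lambda c,x,y,z,u,v,h,s:ray(c,((x+.5)/s-.5+u-h,(y+.5)/s-.5+v-h),z)[:2]
def rep(c,L,par):
    b=T(c,*L['boss'],*par)
    for k,a in L.items():
        d=T(c,*a,*par)-b; print(k,(d+b).round(4),np.hypot(*d).round(4),np.degrees(np.arctan2(d[1],d[0])).round(1))
rep(t,dict(boss=(289,261,.0435),pin=(313,473,.0325),el=(324,552,.033),notch=(315,440,.041),nL=(284,455,.041),nR=(345,455,.041),l1=(270,80,.055),l2=(147,380,.055),l0=(470,325,.055)),(223,262,30,10))
print()
rep(ld('scene'),dict(boss=(262,263,.0435),pin=(440,434,.0325),el=(514,495,.033),nA=(395,405,.041),nB=(445,365,.041),nC=(413,460,.041),nD=(517,355,.041),l1=(85,92,.055),l2=(195,395,.055),l0=(480,160,.055)),(243,301,28,12))
# pin/notch by mask: plot top crop bigger
zoom(t,226,277,14,'tz8b.png',24); zoom(ld('scene'),253,308,14,'sz8b.png',24)
E
```

```text
boss [0.5284 0.3516] 0.0 0.0
pin [0.4879 0.3479] 0.0407 -174.7
el [0.4721 0.3453] 0.0566 -173.5
notch [0.4932 0.3461] 0.0356 -171.1
nL [0.4903 0.3521] 0.0381 179.3
nR [0.4901 0.3402] 0.0399 -163.3
l1 [0.5623 0.3541] 0.034 4.2
l2 [0.5031 0.3764] 0.0354 135.6
l0 [0.5132 0.3142] 0.0404 -112.0

boss [0.5267 0.3529] 0.0 0.0
pin [0.4874 0.3493] 0.0394 -174.8
el [0.4699 0.3484] 0.057 -175.4
nA [0.4916 0.3539] 0.0351 178.4
nB [0.492  0.3434] 0.036 -164.7
nC [0.4815 0.3583] 0.0455 173.1
nD [0.4854 0.3339] 0.0454 -155.3
l1 [0.5665 0.3565] 0.04 5.2
l2 [0.5064 0.3798] 0.0336 126.9
l0 [0.5105 0.3192] 0.0374 -115.6
```

View pics/tz8b.png

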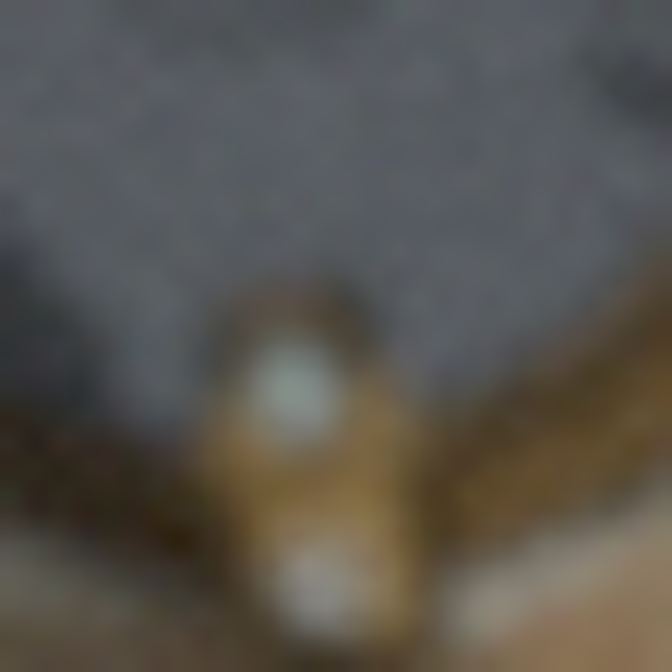

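View pics/sz8b.png

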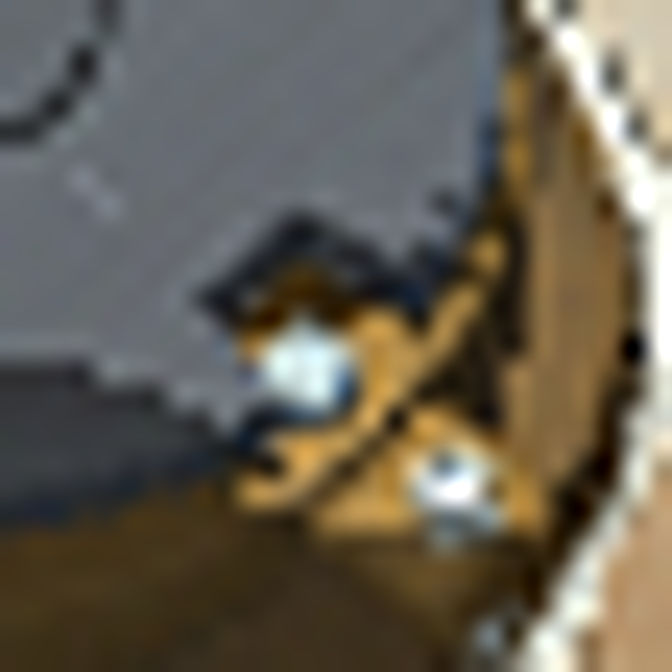

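Pin is at -174.7° in both views. The notch comes out at -171 to -174.5° depending on the feature, about 2° short but within the 4° window. Next I go over the boss and press gradually.

{"fn": "send_rows", "kwargs": {
  "increments": [
    [[-0.015,0.04,0,0],[-0.02,0.04,0,0],[-0.02,0.04,0,0],[-0.02,0.04,0,0],[0,0.02,0,0],[0,0,0,0],[0,0,0,0],[0,0,0,0]]
  ]
}}

```text
clock: 12.6
eef_pos: [0.5313, 0.3619, 0.1862]
tool_rot: [1.0, -0.016, 0.001, -0.014]
ft_force: [1.2, 0.6, -0.5]
grip_width: -0.0
```

```bash
python3 -c "
from h import *
to([.5275,.353,.065])"
```

```text
t 12.6 p [0.5313 0.3619 0.1862] yaw -1.79 tilt 1.61 F [ 1.25  0.6  -0.54] j [ 33.7  30.9  17.3  75.4   1.2 125.5] w -0.0
tool shift [-0.0038  0.0124  0.1209]
```

{"fn": "send_rows", "kwargs": {
  "increments": [
    [[-0.002,0.006,0.025,0],[-0.002,0.006,0.025,0],[0,0,0.025,0],[0,0,0.025,0],[0,0,0.01,0],[0,0,0,0],[0,0,0,0],[0,0,0,0]]
  ]
}}

```text
clock: 13.4
eef_pos: [0.5344, 0.3639, 0.0779]
tool_rot: [1.0, -0.012, 0.008, -0.02]
ft_force: [-0.6, 0.3, 0.9]
grip_width: -0.0001
```

```bash
python3 -c "
from h import *
to([.5275,.353,.06])
c=cam('scene','s9.png'); zoom(c,243,291,40,'sz9.png',9)"
```

```text
t 13.4 p [0.5344 0.3639 0.0779] yaw -1.43 tilt 2.44 F [-0.56  0.26  0.86] j [ 33.7  34.8   7.2  60.4   1.3 125.1] w -0.0001
tool shift [-0.0069  0.0118  0.0174]
```

View pics/sz9.png

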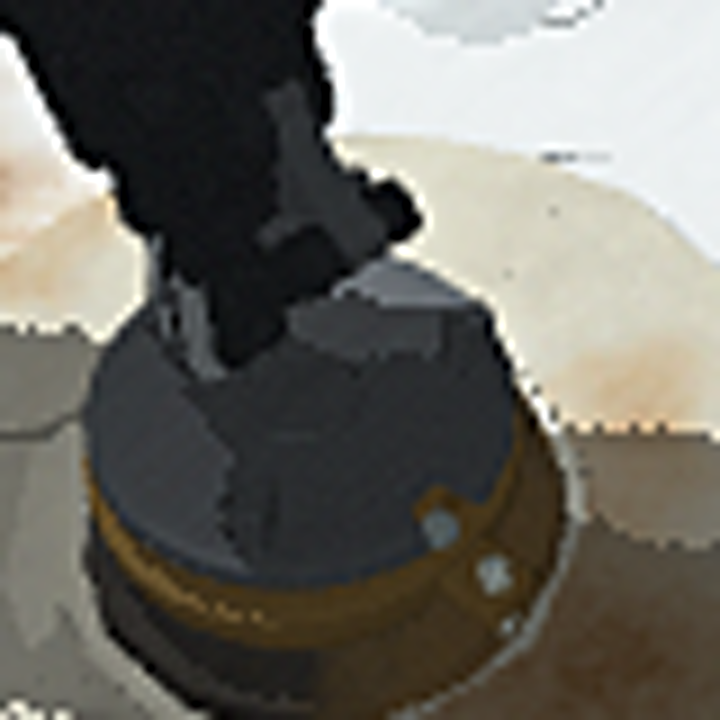

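{"fn": "send_rows", "kwargs": {
  "increments": [
    [[-0.004,0.006,0,0],[-0.003,0.005,0,0],[0,0,0,0],[0,0,0,0],[-0.002,0.001,0.006,0],[0,0,0.006,0],[0,0,0,0],[0,0,0,0]]
  ]
}}

```text
clock: 14.25
eef_pos: [0.5263, 0.3523, 0.068]
tool_rot: [1.0, -0.013, 0.011, -0.021]
ft_force: [1.0, -0.2, -0.3]
grip_width: 0.0001
```

```bash
python3 -c "
from h import *
to([.5275,.353,.057]); o,M=st(); print(M[:,2], o['eef_pos']+M[:,2]*.011)"
```

```text
t 14.25 p [0.5263 0.3523 0.068 ] yaw -1.47 tilt 2.76 F [ 0.98 -0.24 -0.32] j [ 33.2  33.7   3.6  57.5   1.3 124.7] w 0.0001
tool shift [ 0.0009 -0.0002  0.0111]
t 14.25 p [0.5263 0.3523 0.068 ] yaw -1.47 tilt 2.76 F [ 0.98 -0.24 -0.32] j [ 33.2  33.7   3.6  57.5   1.3 124.7] w 0.0001
[ 0.02267921  0.0424775  -0.99883998] [0.52654479 0.35280439 0.05704633]
```

The tool is tilted 2.8° with its low edge toward −x/−y, so I bias slightly to +x/+y to bring the contact near the middle of the boss, then press.

{"fn": "send_rows", "kwargs": {
  "increments": [
    [[0.004,-0.004,0,0],[0,0,0,0],[0,0,0.005,0],[0,0,0.005,0],[0,0,0.003,0],[0,0,0,0],[0,0,0,0],[0,0,0,0]]
  ]
}}

```text
clock: 15.05
eef_pos: [0.532, 0.358, 0.0546]
tool_rot: [1.0, -0.012, 0.012, -0.022]
ft_force: [-0.4, -0.3, 0.7]
grip_width: -0.0002
```

```bash
python3 -c "
from h import *
to([.5275,.353,.0545])"
```

```text
t 15.05 p [0.532  0.358  0.0546] yaw -1.46 tilt 2.86 F [-0.37 -0.33  0.72] j [ 33.3  35.2   4.1  56.3   1.3 124.8] w -0.0002
tool shift [-0.0044  0.0051 -0.0003]
```

Just at contact height. Press in small steps.

{"fn": "send_rows", "kwargs": {
  "increments": [
    [[0,0,0.002,0],[0,0,0.002,0],[0,0,0.002,0],[0,0,0.002,0],[0,0,0.002,0],[0,0,0.002,0],[0,0,0.002,0],[0,0,0.002,0]]
  ]
}}

```text
clock: 15.85
eef_pos: [0.5327, 0.3589, 0.0503]
tool_rot: [1.0, -0.013, 0.014, -0.024]
ft_force: [-4.2, -2.7, 12.2]
grip_width: -0.0
```

```bash
python3 -c "
from h import *
to([.5275,.353,.0485])
c=cam('scene','s10.png'); zoom(c,243,291,40,'sz10.png',9)"
```

```text
t 15.85 p [0.5327 0.3589 0.0503] yaw -1.48 tilt 3.19 F [-4.19 -2.67 12.23] j [ 33.4  35.4   3.6  55.3   1.3 124.8] w -0.0
tool shift [-0.0051  0.0061  0.0013]
```

View pics/sz10.png

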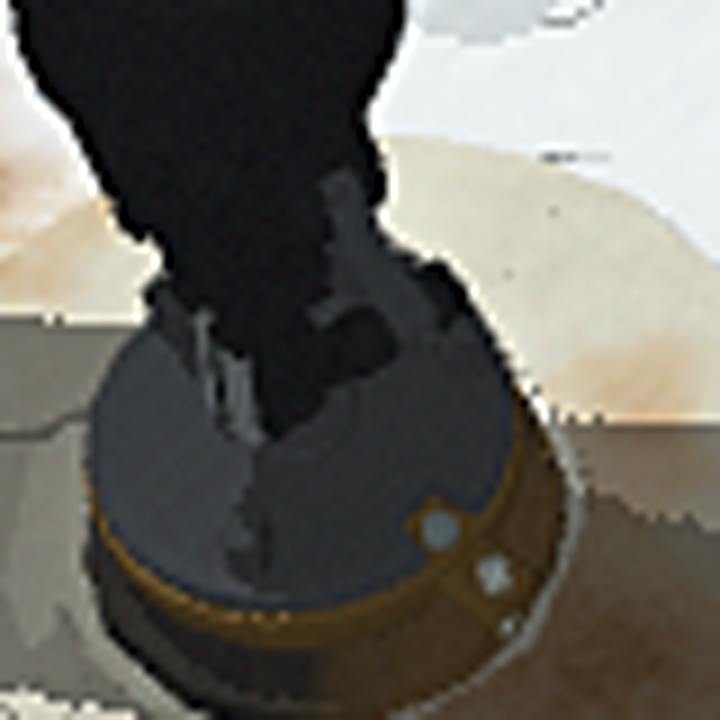

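The cap has dropped, with the pin (~(252,309)) inside the notch. I'll press further to seat it fully.

{"fn": "send_rows", "kwargs": {
  "increments": [
    [[-0.001,0.001,0.003,0],[-0.001,0.001,0.003,0],[0,0,0.003,0],[0,0,0.004,0],[0,0,0.004,0],[0,0,0.005,0],[0,0,0.005,0],[0,0,0.005,0]]
  ]
}}

```text
clock: 16.7
eef_pos: [0.5326, 0.3588, 0.0501]
tool_rot: [0.999, -0.013, 0.022, -0.029]
ft_force: [-9.1, -7.1, 27.3]
grip_width: -0.0003
```

```bash
python3 -c "
from h import *
to([.5275,.353,.0485])
c=cam('scene','s11.png'); zoom(c,243,291,40,'sz11.png',9)"
```

```text
t 16.7 p [0.5326 0.3588 0.0501] yaw -1.55 tilt 4.12 F [-9.09 -7.06 27.29] j [ 33.4  34.7   2.2  53.7   1.3 124.9] w -0.0003
tool shift [-0.005   0.006   0.0011]
```

View pics/sz11.png

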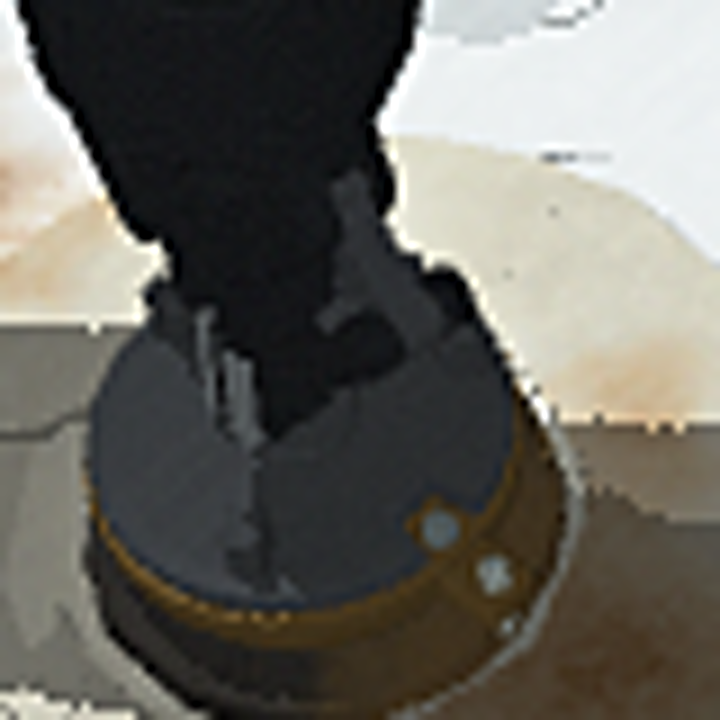

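The height stayed the same from 12 to 27 N, so the cap has bottomed out. I'll retract and inspect.

{"fn": "send_rows", "kwargs": {
  "increments": [
    [[0,0,-0.01,0],[0,0,-0.03,0],[0,0,-0.04,0],[0,0,-0.04,0],[0,0,-0.03,0],[0.01,-0.03,0,0],[0.02,-0.045,0,0],[0.01,-0.045,0,0]]
  ]
}}

```text
clock: 17.55
eef_pos: [0.5687, 0.4636, 0.2157]
tool_rot: [0.999, -0.017, 0.021, -0.026]
ft_force: [1.8, 0.0, -0.1]
grip_width: -0.0001
```

{"fn": "send_rows", "kwargs": {
  "increments": [
    [[0,-0.045,0,0],[0,-0.045,0,0],[0,0,0,0],[0,0,0,0],[0,0,0,0],[0,0,0,0],[0,0,0,0],[0,0,0,0]]
  ]
}}

```text
clock: 18.35
eef_pos: [0.5721, 0.557, 0.2117]
tool_rot: [0.999, -0.017, 0.018, -0.024]
ft_force: [-0.6, 0.4, 0.9]
grip_width: -0.0
```

```bash
python3 - <<'E'
from h import *
st()
c=cam('scene','s12.png'); zoom(c,243,301,28,'sz12.png',12)
t=cam('top','t12.png'); zoom(t,223,262,30,'tz12.png',10)
for nm,c,u0,v0 in(('scene',c,240,302),('top',t,222,260)):
    P=[];
    for v in range(v0-35,v0+36):
        for u in range(u0-35,u0+36):
            if c['range_z'][v,u]>0: P.append(pt(c,u,v))
    P=np.array(P); r=np.hypot(P[:,0]-.5275,P[:,1]-.3535); a=np.degrees(np.arctan2(P[:,1]-.3535,P[:,0]-.5275))
    print(nm,'boss z',np.median(P[r<.010,2]).round(4))
    for k in range(-180,180,45):
        m=(r>.018)&(r<.030)&(a>=k)&(a<k+45); print(k,m.sum(),np.median(P[m,2]).round(4))
E
```

```text
t 18.35 p [0.5721 0.557  0.2117] yaw -1.98 tilt 3.42 F [-0.59  0.36  0.88] j [ 44.1  51.9  59.6  94.3   0.4 136. ] w -0.0
scene boss z 0.0395
-180 45 0.0371
-135 48 0.037
-90 44 0.037
-45 48 0.0369
0 41 0.0369
45 53 0.0375
90 41 0.0368
135 50 0.037
top boss z 0.0371
-180 56 0.0344
-135 60 0.034
-90 55 0.0347
-45 55 0.0349
0 52 0.0345
45 58 0.0347
90 54 0.0342
135 59 0.0342
```

View pics/sz12.png

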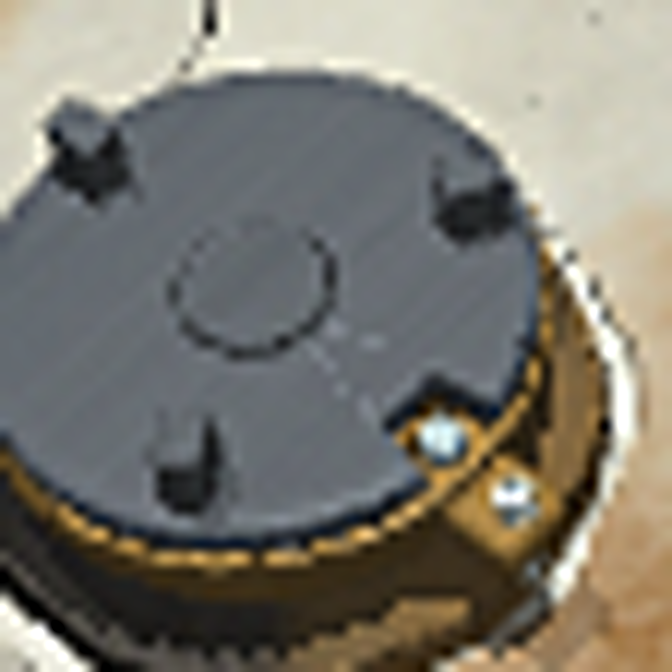

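View pics/tz12.png

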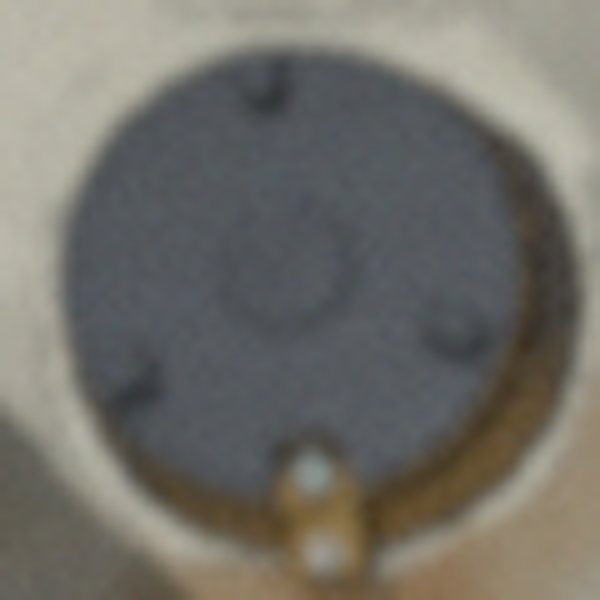

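View pics/s12.png

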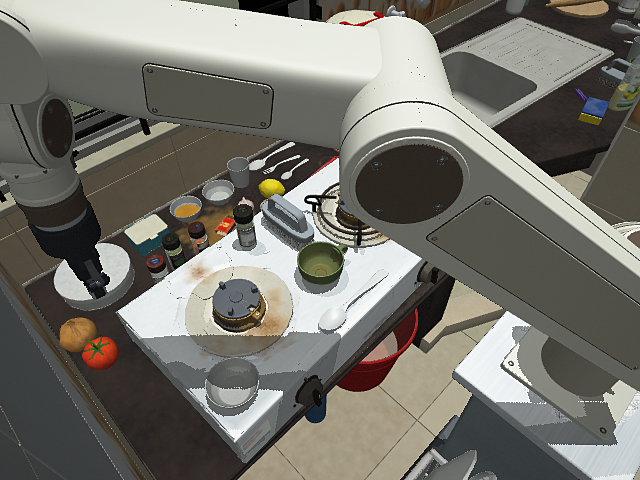

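Both views show the pin centred in the notch (scene ~(251,309), top ~(224,279)). The plate is level to about 1 mm all round and roughly 6 mm lower than at the start in the scene view. The visible bystanders are in place and the arm is clear, so I'm handing in.

```bash
python3 -c "
from h import *
print(order.job_done())"
```

```text
the job is handed in; nothing more can be done
None
```

The cap is turned onto its pin and pressed home on the left burner, and I handed the job in at about 18.5 s. I pushed lug_1 about 75° clockwise with the closed fingertips until the notch stood over the pin. Then I pressed the boss at up to about 27 N; its height did not change between 12 N and 27 N.

**Last checks:**
- **Notch:** both views show the pin sitting in it.
- **Seating:** the plate reads level all round within about 1 mm. The depth reading at the boss fell by about 6 mm in the scene view and about 4 mm in the top view. The two cameras differ by about 2.5 mm in absolute height (plate at 37 mm and 34.5 mm, against 35 mm expected).
- **Bystanders:** the ones I could see looked unmoved. The arm hid the garlic and the tumbler in the last scene picture, and I did not look at the rest of the last top picture.
- **Arm:** it stood clear and touched nothing at hand-in.

**What was less than ideal:**
- **Angle before pressing:** the notch measured about 2° short of the pin, with a spread of a few degrees between features. That was within the 4° window, and the cap went in.
- **Press point:** the tool was tilted 3–4° while pressing. I shifted the press point about 7 mm off the cap's centre to bring the contact nearer the middle.

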